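# Unpin the hasp and take the lid off a module transit case

## Task

The relay modules in the small grey metal case are wanted on the bench, so open it: pull the red-knobbed retaining pin up out of the hasp staple and put it in the open cardboard tray so that it does not get lost. Then draw the lid forward off the staple and out from under its rear clips, lift it free and set it down gently on the red foam block, squarely across the middle with the handle up. Do not force the lid against the pin, and leave the multimeter, flux bottle, screwdriver and cutters as they are.

Things in the scene. Friction and masses are not known exactly. Their poses are not given: they have to be found in the camera images.
- case: Grey sheet-metal transit case, open above, 140 (x) x 186 (y) x 80 mm, fixed, on 10 mm feet. Origin: centre of its underside; z up, -x its front (towards the robot). Two steel rear clips (y = -55 and +55 mm, 40 mm wide) reach over the lid's rear edge: lips from x = 53 to 73 mm, starting 4 mm above the lid's top and ending at height 91.5 mm. Foam with two relay modules inside, below the rim.
- lid: The lid, loose, about 0.35 kg: grey plate 138 x 190 x 4 mm lying on the rim. Origin: middle of its underside (plate x -72 to +66 mm); axes as the case's when shut. At its front hangs the hasp strap, a steel plate 60 mm wide (x -76 to -73 mm, reaching 25.5 mm below the origin), with a slot 24 x 13 mm round the staple.
- lid_handle (a point): Middle of the lid's black bar handle: bar 12 mm thick (lid x), 106 mm long (lid y), 12 mm high, centre 34 mm above the lid's origin (30 mm above the plate), posts at its ends from 43 mm off the middle. Pinch it across its thickness, along lid x. Weight and a few N of sliding friction are all the load.
- lid_home (a point): Point on the case, [0, 0, 80] mm in its frame, where the lid's origin is when shut; axes as the case's. With the pin out the lid slides level on the rim to -x: after 13 mm it is out of the rear clips, after 24 mm the strap is off the staple; at 30 mm both are clear and it lifts straight up.
- pin: The retaining pin, loose, 36 g, standing in the staple in front of the strap. Origin: underside of its 19 mm collar, which rests on the staple's bars; z from shank to knob. A 7 mm steel shank reaches 40 mm below the origin, with 1 to 2 mm of play. Pulled straight up by more than 40 mm it is out; only its weight holds it. 88 mm long in all.
- pin_knob (a point): Middle of the pin's red plastic knob, 20 mm in diameter and 28 mm long (20 to 48 mm above the pin's origin), on the pin's axis. When seated it lies 26.5 mm above the rim of the case, so the fingers straddle it above the level of the lid.
- pin_tip (a point): The pin's lower end, 40 mm below its origin.
- staple (a point): Point on the case: middle of the staple's eye at the top of its bars, at [-86.5, 0, 72.5] mm in the case's frame, where the pin's origin sits; axes as the case's. The staple is a level U of 5 mm steel bar, 20 mm wide, standing 26 mm out of the front wall.
- foam_block: Red foam block, loose, 86 (x) x 247 (y) x 48 mm, the only foam on the bench. Origin: centre of its underside. The lid's plate rests on its top, long side along long side, the strap hanging free beside it. It stands in the middle or on the right, the tray in the other place. Behind the right place (x over 0.60, y below -0.2) a monitor overhangs: keep in front of it.
- tray: Open cardboard tray, loose, light. Origin on the bench, under its floor. Inside x -77 to +44 mm, y -38 to +52 mm (centre [-16, 7] mm), floor 2 mm thick, walls 42 mm high; thin flaps stand open above them, up to 80 mm, and do not hinder.
- multimeter: Hand-held multimeter, loose bystander at the back, 144 x 67 x 46 mm. Origin: centre of its underside.
- flux: Small flux bottle with a green needle cap, loose bystander at the back, 35 mm in diameter, 98 mm high. Origin: centre of its underside.
- driver: Screwdriver with a black handle, loose bystander near the front left corner, 24 x 169 x 24 mm. Origin: centre of its underside.
- cutter: Blue-handled cutters, loose bystander at the far right, 64 x 126 x 12 mm. Origin: centre of their underside.

How it is judged:
By the outcome, as a careful person would: the job done as asked, in the order asked, and still so for the second after the job is handed in, with the robot touching nothing.
It also fails if it takes over 58 s, if anything falls off the work surface, if the arm or the gripper's body presses on something with over 40 N, if the wrist force passes 120 N, or if a joint passes its speed limit or range.

## Robot

A 6-joint arm with a two-finger parallel gripper is mounted at the origin on a cart in front of the work surface, level with it; the furniture and walls round the work are solid. World frame = base frame: x ahead of the robot, y to its left, z up, the work surface at z = 0. Lengths are in m, angles in rad, forces in N, time in s.
With the tool pointing down it reaches from about 0.35 to 0.775 m from the base axis. Payload 5.5 kg.
Tool frame: the origin (TCP) lies between the finger pads; the fingertips stand 19 mm ahead of it and the grasp point (between the pads) is the TCP; z points along the fingers, y is the line along which they close (so a half turn about z gives the same grasp; the last joint's range is limited). The gripper opens to 85 mm and grips with 20 to 120 N. Pads are 22 mm wide; open, the fingers measure 114 mm over their backs; the gripper's body (76 mm by 85 mm) begins 54 mm behind the grasp point. The pads swing forward as they close: fully open they stand 13 mm farther back than shut.
Start: joints at [-1.281, 0.313, 0.046, 1.304, 0, 1.431], TCP at [0.24, -0.523, 0.25] pointing down, gripper open.
Joint ranges: [-2.76, 2.76], [-0.86, 1.69], [-1.03, 1.26], [-2.2, 2.34], [-1.47, 1.5], [-3.14, 3.14]. Speed limits (rad/s): [2.57, 2.57, 3.14, 3.14, 3.14, 3.14].

## Interface

Orientations are given as a unit quaternion [w, x, y, z].
In Python, from workcell import env gives the robot as it stands.
- The arm moves only by the tool carry_out, never from a script. Its argument "increments" is a list that holds one entry, the list of rows, each a list of 6 numbers: the shift along the tool's x, y, z each as a share of 50 cm, from -1 to 1, then the turn, a rotation vector about the tool's x, y, z each as a share of 2 pi rad, from -1 to 1. In form: [[[x, y, z, ax, ay, az], ...]]. A call has 1 to 5 rows; each row is the pose to reach, as a shift and turn from the pose commanded when the call began, along the tool's axes at that moment, turning the shorter way round; what a row does not reach only later rows make up. A row lasts 1/8 s, in which the tool goes at most 62.5 mm and 10.7 degrees, less where a joint would pass 70% of its speed; a pose out of reach is approached as far as the arm can. A call with a number of a shift or a turn outside -1 to 1 is refused whole. A call with a gripper value outside its range is refused whole. "jaw" is the closure, from 0 (fully open) to 1 (shut), set as the call begins (left out, the last holds). The fingers move at their own pace and stop on an object; "squeeze" is the grip in N (left out, the last holds). Time passes only in rows, so rows that repeat a pose let the fingers close. It gives the time, the measured TCP pose, the force, the opening and the grip force at its end, in the units of the state.
- env.get_state(): the state, without advancing time (a new reading comes with each control period).
- env.read_camera(name): name is "scene" or "top" or "wrist"; returns a dict with "frame" (480x640x3 uint8, blue, green, red), "z_map" (480x640 float32, m along the optical axis (not along the pixel's ray), 0 where there is no reading), "intrinsics" (3x3 intrinsics, pixels), "R" (3x3) and "t" (3): a world point X has camera coordinates R X + t; the wrist camera has in their place "T_tool_cam" (4x4, takes a point from camera to tool coordinates, whose origin is the TCP and whose axes are the flange's). Camera axes: x right, y down, z forward; pixel columns grow to the right and rows downward; lengths in m; the calibration is good to about 2 mm. A picture is of the moment at which its call begins: read the wrist's pose just before it.
- env.hand_in(): hands the job in; it is judged then, once.
Trained networks look in the newest picture that a camera, given by its name, has taken for a name from the list of things; names that differ only in an ending like _2 or _b are one class to them, and where a whole thing is asked for, a point or a joint stands for the part that bears it (a point fixed in the world has none). Each returns a list of dicts, best first, with "score" (0 to 1); they miss things now and then, are a little off and sometimes report something else, mostly with a low value. They report only what shows in the picture. A call takes as long as a camera call.
- env.find_in(camera, name): "position" ([x, y, z] in m, in world coordinates, good to about 4 mm: the middle of the surface that is visible of it).
The state is a dict: "clock": time; "joint_pos": joint angles; "qvel": joint speeds; "tau": joint torques, N m; "tcp_pos": TCP position; "orientation": TCP orientation; "wrist_force": force on the tool from outside, world axes, zero at the start; "ft_torque": the same for the moment, N m; "finger_gap": finger opening in m; "grip_force": force on a finger pad.
Only numpy, scipy, OpenCV 4.12 (cv2) and the standard library are available. Lean on these libraries where they do the work, as an engineer would, in place of code of your own. Each camera call takes 0.05 s, during which the arm holds its last target. There are 200 camera calls.

## Working session

There is one attempt and no reset: what is moved stays moved. The work goes in short steps, Python scripts to look and compute and a tool call to move; the robot and the scene stay as the last step left them, time stands still between calls to the robot, and variables do not carry over. Pictures are saved under pics/ and viewed, at most 10 in all, crops included, and the job is handed in when it is done.

Besides the shell and the picture viewer there is one more tool, called after "Request:" in YAML: its name, and indented under it one key for each argument. carry_out: Moves the arm, as the interface text tells. Its arguments: {"type":"object","properties":{"increments":{"type":"array","items":{"type":"array","items":{"type":"array","items":{"type":"number","minimum":-1,"maximum":1}}}},"jaw":{"type":"number"},"squeeze":{"type":"number"}},"required":["increments"]}

```bash
mkdir -p pics
cat > h.py <<'E'
import numpy as np, cv2
from workcell import env
from scipy.spatial.transform import Rotation as Ro
def cloud(c):
    K=c['intrinsics'];z=c['z_map'];v,u=np.mgrid[:480,:640]
    P=np.stack([(u-K[0,2])/K[0,0]*z,(v-K[1,2])/K[1,1]*z,z],-1)
    if 'R' in c: return (P-c['t'])@c['R']
    T=c['T_tool_cam'];s=env_s
    P=P@T[:3,:3].T+T[:3,3]
    return P@s_R().T+np.array(s['tcp_pos'])
env_s=None
def s_R():
    q=env_s['orientation'];return Ro.from_quat([q[1],q[2],q[3],q[0]]).as_matrix()
E
python3 - <<'E'
from h import *
s=env.get_state();print(s)
for n in ['top','scene']:
    c=env.read_camera(n);cv2.imwrite(f'pics/{n}0.png',c['frame'])
    for k in ['case','lid','lid_handle','pin','pin_knob','foam_block','tray','multimeter','flux','driver','cutter']:
        print(n,k,[(np.round(d['position'],3).tolist(),round(d['score'],2)) for d in env.find_in(n,k)[:2]])
    np.save(f'/tmp/{n}.npy',cloud(c))
E
```

```text
{'clock': 0.0, 'joint_pos': array([-1.28065100e+00,  3.13994591e-01,  4.49808647e-02,  1.30358680e+00,
       -1.89119282e-06,  1.43120112e+00]), 'qvel': array([ 0.00051412,  0.00145773, -0.00020556,  0.00030076, -0.00011643,
        0.00020692]), 'tau': array([-1.07031294e-03, -4.80622101e+01,  2.98534763e+01,  1.94330671e-02,
       -2.54894712e-04, -3.17886688e-06]), 'tcp_pos': array([ 0.23942244, -0.52226535,  0.24941291]), 'orientation': array([-8.99472494e-04,  9.77003666e-01,  2.13220595e-01, -6.87843034e-05]), 'wrist_force': array([-0.496011  , -0.39423196, -1.32238283]), 'ft_torque': array([0.00249883, 0.03262089, 0.01652772]), 'grip_force': 0.0, 'finger_gap': 0.08553546826454211}
top case [([0.602, 0.19, 0.08], 0.69)]
top lid [([0.534, 0.242, 0.083], 0.84)]
top lid_handle [([0.54, 0.244, 0.081], 0.92)]
top pin [([0.694, 0.078, 0.052], 0.65), ([0.46, 0.236, 0.116], 0.56)]
top pin_knob [([0.456, 0.234, 0.117], 0.53)]
top foam_block [([0.489, -0.351, 0.05], 0.95)]
top tray [([0.482, -0.104, 0.003], 0.87)]
top multimeter [([0.653, -0.05, 0.034], 0.85)]
top flux [([0.693, 0.078, 0.05], 0.64)]
top driver [([0.409, 0.39, 0.02], 0.56)]
top cutter [([0.541, -0.551, 0.009], 0.79), ([0.654, -0.05, 0.037], 0.59)]
scene case [([0.502, 0.335, 0.048], 0.95)]
scene lid [([0.533, 0.26, 0.09], 0.78)]
scene lid_handle [([0.535, 0.26, 0.085], 0.77)]
scene pin [([0.455, 0.242, 0.1], 0.7)]
scene pin_knob [([0.453, 0.244, 0.094], 0.66)]
scene foam_block [([0.471, -0.321, 0.049], 0.95), ([0.405, 0.405, 0.015], 0.52)]
scene tray [([0.483, -0.106, 0.035], 0.92)]
scene multimeter [([0.644, -0.036, 0.03], 0.72)]
scene flux [([0.69, 0.086, 0.04], 0.73)]
scene driver [([0.406, 0.404, 0.018], 0.93)]
scene cutter []
```

View pics/top0.png

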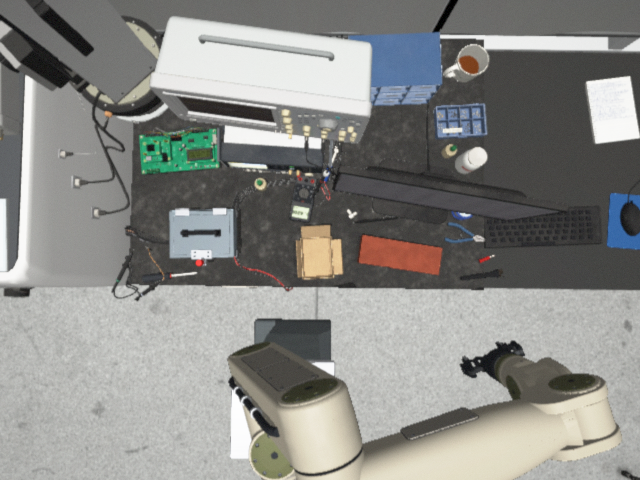

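Run:
```python
from h import *
P=np.load('/tmp/top.npy');f=cv2.imread('pics/top0.png');hsv=cv2.cvtColor(f,cv2.COLOR_BGR2HSV)
X,Y,Z=P[...,0],P[...,1],P[...,2]
def rect(m,n):
    q=P[m][:,:2].astype(np.float32)
    if len(q)<20: print(n,len(q));return
    print(n,len(q),'mean',P[m].mean(0).round(4),'med z',np.median(Z[m]).round(4),'rect',cv2.minAreaRect((q*1000)))
lm=lambda m:(lambda a:a[1]==(1+a[2][1:,4].argmax()))(cv2.connectedComponentsWithStats(m.astype(np.uint8)))
red=(((hsv[...,0]<12)|(hsv[...,0]>168))&(hsv[...,1]>110))
rect(lm(red&(abs(Z-.049)<.008)&(X>.3)),'foam')
rect(lm((abs(Z-.094)<.006)&(X>.4)&(X<.65)&(Y>.05)&(Y<.4)),'lidplate')
rect(lm((Z>.112)&(Z<.14)&(X>.48)&(X<.65)&(Y>.1)&(Y<.4)),'handle')
rect(lm(red&(Z>.09)&(X<.5)&(Y>.1)&(Y<.35)),'knob')
rect(lm((abs(Z-.002)<.006)&(abs(X-.482)<.1)&(abs(Y+.104)<.06)),'trayfloor')
rect(lm((Z>.03)&(Z<.09)&(abs(X-.482)<.14)&(abs(Y+.104)<.14)),'traywalls')
```

```text
foam 2228 mean [ 0.4856 -0.3496  0.0479] med z 0.0479 rect ((485.8929443359375, -350.91961669921875), (246.6442108154297, 84.8904037475586), 81.9381103515625)
lidplate 90 mean [0.6035 0.301  0.0915] med z 0.0912 rect ((600.9479370117188, 300.7782897949219), (23.883575439453125, 40.94091796875), 1.3550848960876465)
handle 155 mean [0.5417 0.2442 0.1192] med z 0.1193 rect ((541.8018188476562, 243.48770141601562), (11.845575332641602, 105.29066467285156), 0.8938109278678894)
knob 42 mean [0.4544 0.2394 0.1169] med z 0.1194 rect ((453.8090515136719, 240.1005859375), (15.110015869140625, 16.812803268432617), 0.6306470632553101)
trayfloor 1070 mean [ 0.4735 -0.0986  0.002 ] med z 0.002 rect ((473.33367919921875, -98.37429809570312), (120.76863861083984, 90.62696075439453), 4.057265758514404)
traywalls 573 mean [ 0.5197 -0.0754  0.0567] med z 0.0563 rect ((489.381103515625, -89.35027313232422), (159.1195068359375, 105.9389419555664), 1.342157244682312)
```

The top view shows the case at about (202,233) with the knob at (199,262). The tray is at (320,255) and the foam at (400,253). The measured heights match the given sizes: clips 91 mm, handle top 119 mm, knob top 119 mm.

```bash
cat >> h.py <<'E'
def go(x,y,z,phi,tilt=0):
    """row to reach world xyz, tool down with tool-x at phi deg, then tilt deg about tool y"""
    s=env.get_state();q=s['orientation'];R=Ro.from_quat([q[1],q[2],q[3],q[0]])
    a=np.radians(phi/2);D=Ro.from_quat([np.cos(a),np.sin(a),0,0])*Ro.from_euler('y',tilt,degrees=True)
    d=R.inv().apply(np.array([x,y,z])-s['tcp_pos'])/.5; r=(R.inv()*D).as_rotvec()/(2*np.pi)
    print('row',np.round(np.r_[d,r],4).tolist(),'tcp',s['tcp_pos'].round(4),'turn',round(np.linalg.norm(r)*360,1),'F',s['wrist_force'].round(1),'t',s['clock'])
E
python3 -c "
from h import *
go(.454,.24,.25,180);go(.35,-.1,.25,90)"
```

```text
row [1.0255, -1.2081, 0.0005, -0.0, 0.0, -0.4316] tcp [ 0.2396 -0.5228  0.2503] turn 155.4 F [-0.4 -0.3 -0.1] t 1.2
row [0.5531, -0.6766, 0.0005, 0.0, 0.0, -0.1816] tcp [ 0.2396 -0.5228  0.2503] turn 65.4 F [-0.4 -0.3 -0.1] t 1.2
```

Request:
carry_out:
  increments:
    - [[0.55, -0.68, 0, 0, 0, -0.1816], [0.55, -0.68, 0, 0, 0, -0.1816], [0.55, -0.68, 0, 0, 0, -0.1816], [0.55, -0.68, 0, 0, 0, -0.1816], [0.55, -0.68, 0, 0, 0, -0.1816]]

```text
clock: 1.82
tcp_pos: [0.3172, -0.2182, 0.2505]
orientation: [0.001, 0.774, 0.634, 0.0]
wrist_force: [1.3, 0.5, 0.1]
finger_gap: 0.0854
grip_force: 0.0
```

```bash
python3 -c "
from h import *
go(.454,.24,.25,180)"
```

```text
row [0.9524, 0.0879, 0.0007, 0.0001, 0.0002, -0.2815] tcp [ 0.3172 -0.2182  0.2505] turn 101.4 F [1.3 0.5 0.1] t 1.825
```

Request:
carry_out:
  increments:
    - [[0.9524, 0.0879, 0, 0, 0, -0.2815], [0.9524, 0.0879, 0, 0, 0, -0.2815], [0.9524, 0.0879, 0, 0, 0, -0.2815], [0.9524, 0.0879, 0, 0, 0, -0.2815], [0.9524, 0.0879, 0, 0, 0, -0.2815]]

```text
clock: 2.45
tcp_pos: [0.4085, 0.0811, 0.2507]
orientation: [0.001, 0.403, 0.915, 0.0]
wrist_force: [1.9, -0.3, 0.5]
finger_gap: 0.0854
grip_force: 0.0
```

```bash
python3 -c "
from h import *
go(.454,.24,.25,180)"
```

```text
row [0.1732, 0.2816, 0.0015, 0.0001, 0.0003, -0.1322] tcp [0.4085 0.0811 0.2507] turn 47.6 F [ 1.9 -0.3  0.5] t 2.45
```

Request:
carry_out:
  increments:
    - [[0.1732, 0.2816, 0, 0, 0, -0.1322], [0.1732, 0.2816, 0, 0, 0, -0.1322], [0.1732, 0.2816, 0, 0, 0, -0.1322], [0.1732, 0.2816, 0, 0, 0, -0.1322], [0.1732, 0.2816, 0, 0, 0, -0.1322]]

```text
clock: 3.08
tcp_pos: [0.4544, 0.2384, 0.25]
orientation: [-0.0, 0.0, 1.0, -0.0]
wrist_force: [-0.9, -0.7, 0.5]
finger_gap: 0.0854
grip_force: 0.0
```

Request:
carry_out:
  increments:
    - [[0, 0, 0, 0, 0, 0], [0, 0, 0, 0, 0, 0]]

```text
clock: 3.32
tcp_pos: [0.4546, 0.2375, 0.2503]
orientation: [0.0, 0.004, 1.0, -0.0]
wrist_force: [0.6, -0.3, 0.3]
finger_gap: 0.0852
grip_force: 0.0
```

Run:
```python
import h
from h import *
h.env_s=env.get_state();c=env.read_camera('wrist');cv2.imwrite('pics/w1.png',c['frame']);P=cloud(c);np.save('/tmp/w1.npy',P)
X,Y,Z=P[...,0],P[...,1],P[...,2];hsv=cv2.cvtColor(c['frame'],cv2.COLOR_BGR2HSV)
red=(((hsv[...,0]<12)|(hsv[...,0]>168))&(hsv[...,1]>110))
for n,m in [('knobtop',red&(abs(Z-.120)<.004)&(Y>.15)),('handle',(abs(Z-.120)<.004)&(X>.48)),('clips',(abs(Z-.0915)<.003)&(X>.55)),('plate',(abs(Z-.084)<.003)&(X>.4))]:
    q=P[m]
    if len(q): print(n,len(q),q.mean(0).round(4),cv2.minAreaRect((q[:,:2]*1000).astype(np.float32)))
for k in ['pin_knob','lid_handle']: print(k,[(np.round(d['position'],3).tolist(),round(d['score'],2)) for d in env.find_in('wrist',k)[:1]])
go(.454,.24,.11,180)
```

```text
knobtop 517 [0.4549 0.2414 0.1208] ((455.59356689453125, 241.52816772460938), (18.155820846557617, 17.703514099121094), 89.68795776367188)
handle 1921 [0.5411 0.2441 0.12  ] ((542.074951171875, 244.2388916015625), (12.710799217224121, 105.96452331542969), 1.6416224241256714)
clips 1818 [0.6049 0.2465 0.0925] ((605.5696411132812, 246.27947998046875), (21.61627197265625, 150.2209014892578), 1.9503344297409058)
plate 24194 [0.5306 0.2464 0.0857] ((546.8673706054688, 223.6295928955078), (183.57533264160156, 533.7499389648438), 16.971193313598633)
pin_knob [([0.452, 0.245, 0.12], 0.7)]
lid_handle [([0.524, 0.241, 0.086], 0.62)]
row [0.0013, 0.0052, 0.2807, -0.0, 0.0, -0.0011] tcp [0.4546 0.2374 0.2504] turn 0.4 F [-0.3 -0.3  0.1] t 3.475
```

View pics/w1.png

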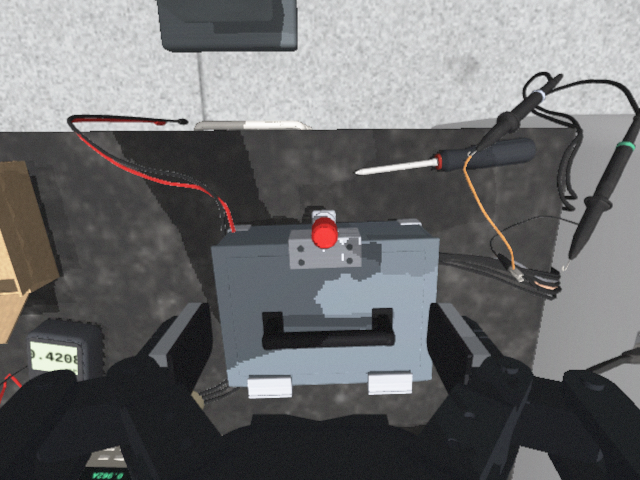

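Wrist view: the knob is at (324,233), the handle at (328,338), and the clips at (270,385) and (390,382). The case yaw is about 1.8°, and the staple position worked out from the handle agrees with the knob to within 1 mm.

Request:
carry_out:
  increments:
    - [[-0.0014, 0.0082, 0.1, 0, 0, -0.0061], [-0.0014, 0.0082, 0.2, 0, 0, -0.0061], [-0.0014, 0.0082, 0.25, 0, 0, -0.0061], [-0.0014, 0.0082, 0.28, 0, 0, -0.0061], [-0.0014, 0.0082, 0.28, 0, 0, -0.0061]]
  jaw: 0.4

```text
clock: 4.1
tcp_pos: [0.4549, 0.2414, 0.1098]
orientation: [-0.001, -0.016, 1.0, -0.0]
wrist_force: [-0.0, 0.3, -0.5]
finger_gap: 0.0512
grip_force: 0.0
```

Request:
carry_out:
  increments:
    - [[0, 0, 0, 0, 0, 0], [0, 0, 0, 0, 0, 0], [0, 0, 0, 0, 0, 0], [0, 0, 0, 0, 0, 0]]
  jaw: 1
  squeeze: 30

```text
clock: 4.6
tcp_pos: [0.4563, 0.2421, 0.1115]
orientation: [0.001, -0.016, 1.0, 0.0]
wrist_force: [0.6, -0.0, 6.2]
finger_gap: 0.0187
grip_force: 31.3
```

Request:
carry_out:
  increments:
    - [[0, 0, -0.03, 0, 0, 0], [0, 0, -0.07, 0, 0, 0], [0, 0, -0.12, 0, 0, 0], [0, 0, -0.18, 0, 0, 0], [0, 0, -0.24, 0, 0, 0]]

```text
clock: 5.22
tcp_pos: [0.4548, 0.2415, 0.2318]
orientation: [-0.0, -0.016, 1.0, -0.0]
wrist_force: [0.4, -0.4, -0.6]
finger_gap: 0.0189
grip_force: 30.8
```

Request:
carry_out:
  increments:
    - [[0, 0, -0.03, 0, 0, 0], [0, 0, -0.03, 0, 0, 0]]

```text
clock: 5.48
tcp_pos: [0.4558, 0.2418, 0.2463]
orientation: [0.001, -0.016, 1.0, 0.0]
wrist_force: [-0.0, -0.0, -2.0]
finger_gap: 0.0189
grip_force: 30.8
```

Run:
```python
from h import *
c=env.read_camera('scene');cv2.imwrite('pics/s2.png',c['frame'])
th=np.radians(4);C=np.array([.4733,-.0984])
tip=C+np.array([np.cos(th),np.sin(th)])*.038
k=74/1000-.0035   # tcp above tip along pin
for tl in (30,-30):
    a=np.radians(tl)
    # tool z dir
    ph=np.radians(92);D=Ro.from_quat([np.cos(ph),np.sin(ph),0,0])*Ro.from_euler('y',tl,degrees=True);print(tl,D.apply([0,0,1]).round(2))
go(.48,-.1,.22,184)
```

```text
30 [-0.5  -0.03 -0.87]
-30 [ 0.5   0.03 -0.87]
row [-0.0276, -0.6845, 0.0502, -0.0, 0.0, -0.006] tcp [0.4552 0.2416 0.2451] turn 2.2 F [ 0.1 -0.9 -0.8] t 5.525
```

View pics/s2.png

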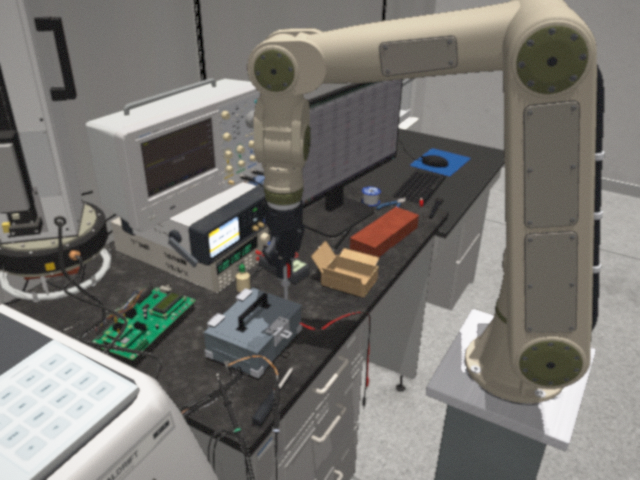

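The scene view shows the pin hanging from the gripper at about (287,275), clear of the case. Next I carry it to the tray.

Request:
carry_out:
  increments:
    - [[-0.03, -0.12, 0.01, 0, 0, -0.006], [-0.03, -0.24, 0.01, 0, 0, -0.006], [-0.03, -0.36, 0.01, 0, 0, -0.006], [-0.03, -0.48, 0.01, 0, 0, -0.006], [-0.03, -0.58, 0.01, 0, 0, -0.006]]

```text
clock: 6.15
tcp_pos: [0.4785, -0.0496, 0.2387]
orientation: [-0.001, -0.035, 0.999, 0.0]
wrist_force: [1.1, 0.1, -0.5]
finger_gap: 0.0189
grip_force: 30.8
```

Run:
```python
from h import *
C=np.array([.4733,-.0984]);u=np.array([np.cos(np.radians(4)),np.sin(np.radians(4))])
L=.0705
tip=C+u*.04
t=tip-u*L*.5
print(t)
go(*t,.2,184,-30)
go(*t,.012+L*.866,184,-30)
```

```text
[ 0.47803843 -0.09806866]
row [0.0075, -0.0967, 0.0773, 0.0001, -0.0837, -0.0001] tcp [ 0.4785 -0.0496  0.2387] turn 30.1 F [ 1.1  0.1 -0.5] t 6.15
row [0.0068, -0.0969, 0.3312, 0.0001, -0.0837, -0.0001] tcp [ 0.4785 -0.0496  0.2387] turn 30.1 F [ 1.1  0.1 -0.5] t 6.15
```

Request:
carry_out:
  increments:
    - [[0.0075, -0.0967, 0.077, 0, -0.0833, 0], [0.0075, -0.0967, 0.077, 0, -0.0833, 0], [0.0075, -0.0967, 0.077, 0, -0.0833, 0], [0.0075, -0.0967, 0.077, 0, -0.0833, 0], [0.0075, -0.0967, 0.077, 0, -0.0833, 0]]

```text
clock: 6.78
tcp_pos: [0.4801, -0.0968, 0.2027]
orientation: [0.258, -0.034, 0.965, 0.009]
wrist_force: [0.2, -0.6, 0.6]
finger_gap: 0.0189
grip_force: 30.8
```

Run:
```python
from h import *
go(.478,-.0981,.073,184,-30)
```

```text
row [0.1332, -0.0021, 0.2225, -0.0001, -0.0002, 0.0] tcp [ 0.4801 -0.0968  0.2027] turn 0.1 F [ 0.2 -0.6  0.6] t 6.775
```

Request:
carry_out:
  increments:
    - [[0.04, -0.002, 0.06, 0, 0, 0], [0.08, -0.002, 0.13, 0, 0, 0], [0.115, -0.002, 0.19, 0, 0, 0], [0.133, -0.002, 0.2225, 0, 0, 0], [0.133, -0.002, 0.2225, 0, 0, 0]]

```text
clock: 7.4
tcp_pos: [0.4795, -0.0978, 0.0718]
orientation: [0.258, -0.034, 0.966, 0.009]
wrist_force: [-0.6, -0.0, 0.9]
finger_gap: 0.0187
grip_force: 31.0
```

Request:
carry_out:
  increments:
    - [[0, 0, 0, 0, 0, 0], [0, 0, 0, 0, 0, 0]]

```text
clock: 7.65
tcp_pos: [0.4788, -0.0978, 0.0732]
orientation: [0.259, -0.034, 0.965, 0.009]
wrist_force: [-0.1, 0.2, 0.3]
finger_gap: 0.0188
grip_force: 30.9
```

Request:
carry_out:
  increments:
    - [[0, 0, 0, 0, 0, 0], [0, 0, 0, 0, 0, 0], [0, 0, 0, 0, 0, 0], [0, 0, 0, 0, 0, 0]]
  jaw: 0.5

```text
clock: 8.15
tcp_pos: [0.4773, -0.0974, 0.0723]
orientation: [0.259, -0.034, 0.965, 0.009]
wrist_force: [-0.1, -0.4, 0.7]
finger_gap: 0.0429
grip_force: 0.0
```

Now retreat straight up in world axes and turn to phi ≈ 92°.

Request:
carry_out:
  increments:
    - [[-0.03, 0, -0.05, 0, 0, 0], [-0.08, 0, -0.13, 0, 0, 0], [-0.12, 0, -0.21, 0, 0, 0], [-0.16, 0, -0.28, 0, 0, 0], [-0.19, 0, -0.33, 0, 0, 0]]

```text
clock: 8.78
tcp_pos: [0.4774, -0.0975, 0.265]
orientation: [0.26, -0.034, 0.965, 0.008]
wrist_force: [0.7, 0.0, -0.3]
finger_gap: 0.043
grip_force: 0.0
```

Run:
```python
import h
from h import *
h.env_s=env.get_state();c=env.read_camera('wrist');P=cloud(c)
c2=env.read_camera('top')
a=c2['frame'][190:310,250:370];cv2.imwrite('pics/tray.png',np.hstack([cv2.resize(c['frame'],(440,330)),cv2.resize(a,(330,330))]))
X,Y,Z=P[...,0],P[...,1],P[...,2];hsv=cv2.cvtColor(c['frame'],cv2.COLOR_BGR2HSV)
for F,Q in((c['frame'],P),(c2['frame'],cloud(c2))):
    hsv=cv2.cvtColor(F,cv2.COLOR_BGR2HSV);red=(((hsv[...,0]<8)|(hsv[...,0]>170))&(hsv[...,1]>130))
    m=red&(abs(Q[...,0]-.475)<.1)&(abs(Q[...,1]+.1)<.09);print(m.sum(),Q[m].mean(0))
go(.53,.19,.25,91.8)
```

```text
741 [ 0.43851121 -0.09900532  0.02167825]
14 [ 0.49313656 -0.08172045  1.41611819]
row [-0.1064, 0.5685, 0.0991, 0.0672, 0.0657, 0.2497] tcp [ 0.4791 -0.0984  0.2671] turn 96.1 F [ 0.4 -0.8 -0.4] t 8.875
```

View pics/tray.png

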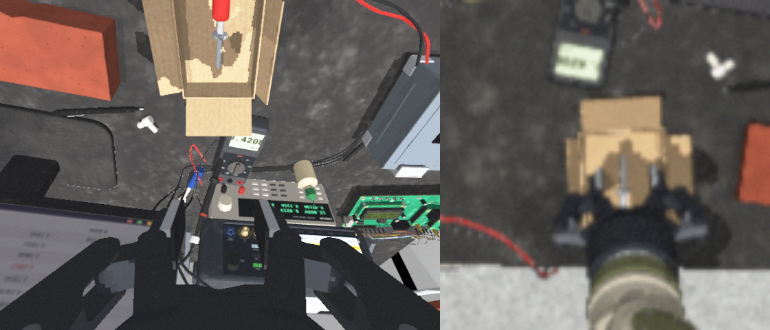

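The pin lies flat in the tray (left panel, about (219,30)). Next is the handle.

Request:
carry_out:
  increments:
    - [[-0.1064, 0.5685, 0.0991, 0.0672, 0.0657, 0.2497], [-0.1064, 0.5685, 0.0991, 0.0672, 0.0657, 0.2497], [-0.1064, 0.5685, 0.0991, 0.0672, 0.0657, 0.2497], [-0.1064, 0.5685, 0.0991, 0.0672, 0.0657, 0.2497], [-0.1064, 0.5685, 0.0991, 0.0672, 0.0657, 0.2497]]
  jaw: 0.3

```text
clock: 9.5
tcp_pos: [0.5206, 0.1468, 0.2477]
orientation: [0.148, 0.323, 0.935, 0.008]
wrist_force: [0.9, -1.0, 0.5]
finger_gap: 0.06
grip_force: 0.0
```

Run:
```python
from h import *
go(.542,.2442,.22,91.8)
```

```text
row [0.101, 0.1738, 0.0494, 0.036, 0.0332, 0.1382] tcp [0.5206 0.1468 0.2477] turn 52.8 F [ 0.9 -1.   0.5] t 9.5
```

Request:
carry_out:
  increments:
    - [[0.101, 0.1738, 0.0494, 0.036, 0.0332, 0.1382], [0.101, 0.1738, 0.0494, 0.036, 0.0332, 0.1382], [0.101, 0.1738, 0.0494, 0.036, 0.0332, 0.1382], [0.101, 0.1738, 0.0494, 0.036, 0.0332, 0.1382], [0.101, 0.1738, 0.0494, 0.036, 0.0332, 0.1382]]

```text
clock: 10.12
tcp_pos: [0.5416, 0.2429, 0.2192]
orientation: [-0.001, 0.696, 0.718, -0.001]
wrist_force: [0.3, 0.2, 0.4]
finger_gap: 0.0598
grip_force: 0.0
```

Request:
carry_out:
  increments:
    - [[0, 0, 0, 0, 0, 0], [0, 0, 0, 0, 0, 0]]

```text
clock: 10.38
tcp_pos: [0.5417, 0.2424, 0.2202]
orientation: [0.001, 0.693, 0.721, -0.0]
wrist_force: [0.1, -1.2, 0.3]
finger_gap: 0.06
grip_force: 0.0
```

Run:
```python
import h
from h import *
h.env_s=env.get_state();c=env.read_camera('wrist');P=cloud(c)
X,Y,Z=P[...,0],P[...,1],P[...,2]
for n,m in [('handle',(abs(Z-.120)<.004)&(X>.51)&(X<.57)&(Y>.15)&(Y<.33))]:
    q=P[m]
    if len(q): print(n,len(q),q.mean(0).round(4),cv2.minAreaRect((q[:,:2]*1000).astype(np.float32)))
go(.542,.2442,.114,91.8)
```

```text
handle 2864 [0.5428 0.2478 0.1203] ((543.1010131835938, 244.31820678710938), (11.748282432556152, 104.74640655517578), 1.7873562574386597)
row [0.0033, 0.0006, 0.2132, 0.0002, 0.0001, 0.0011] tcp [0.5416 0.2426 0.2206] turn 0.4 F [-0.1 -0.3 -0.8] t 10.425
```

Request:
carry_out:
  increments:
    - [[0.0033, 0.0018, 0.08, 0, 0, 0.001], [0.0033, 0.0018, 0.15, 0, 0, 0.001], [0.0033, 0.0018, 0.19, 0, 0, 0.001], [0.0033, 0.0018, 0.212, 0, 0, 0.001], [0.0033, 0.0018, 0.212, 0, 0, 0.001]]

```text
clock: 11.05
tcp_pos: [0.5425, 0.2443, 0.1148]
orientation: [0.0, 0.696, 0.718, 0.0]
wrist_force: [-0.1, 0.3, 0.8]
finger_gap: 0.0598
grip_force: 0.0
```

Request:
carry_out:
  increments:
    - [[0, 0, 0, 0, 0, 0], [0, 0, 0, 0, 0, 0], [0, 0, 0, 0, 0, 0], [0, 0, 0, 0, 0, 0], [0, 0, 0, 0, 0, 0]]
  jaw: 1
  squeeze: 70

```text
clock: 11.68
tcp_pos: [0.5435, 0.2444, 0.1161]
orientation: [0.001, 0.696, 0.718, 0.001]
wrist_force: [-1.7, 0.3, 6.3]
finger_gap: 0.0108
grip_force: 69.6
```

Run:
```python
from h import *
s=env.get_state();p=s['tcp_pos'];a=np.radians(1.8);q=s['orientation'];print(np.degrees(2*np.arctan2(q[2],q[1])),s['wrist_force'],p)
go(p[0]-.031*np.cos(a),p[1]-.031*np.sin(a),p[2],91.8)
```

```text
91.70862469921121 [-1.72965968  0.25220787  6.32183165] [0.54350126 0.24442405 0.1161401 ]
row [-0.0001, -0.062, -0.0002, 0.0005, -0.0, -0.0003] tcp [0.5435 0.2444 0.1161] turn 0.2 F [-1.7  0.3  6.3] t 11.675
```

Request:
carry_out:
  increments:
    - [[0, -0.006, -0.001, 0, 0, 0], [0, -0.014, -0.0015, 0, 0, 0], [0, -0.022, -0.0015, 0, 0, 0], [0, -0.03, -0.0015, 0, 0, 0], [0, -0.038, -0.0015, 0, 0, 0]]

```text
clock: 12.3
tcp_pos: [0.5243, 0.2438, 0.1162]
orientation: [0.001, 0.696, 0.718, 0.001]
wrist_force: [3.6, 0.2, 3.4]
finger_gap: 0.0099
grip_force: 69.3
```

Request:
carry_out:
  increments:
    - [[0, -0.008, 0, 0, 0, 0], [0, -0.016, 0, 0, 0, 0], [0, -0.024, 0, 0, 0, 0], [0, -0.024, 0, 0, 0, 0], [0, -0.024, 0, 0, 0, 0]]

```text
clock: 12.92
tcp_pos: [0.5118, 0.2434, 0.1161]
orientation: [0.0, 0.696, 0.718, 0.0]
wrist_force: [2.1, -0.9, 6.4]
finger_gap: 0.0107
grip_force: 69.8
```

Run:
```python
from h import *
c=env.read_camera('top');cv2.imwrite('pics/t3.png',cv2.resize(c['frame'][180:300,120:270],(750,600)))
P=cloud(c);m=(abs(P[...,2]-.0915)<.003)&(P[...,0]>.55)&(P[...,0]<.65)&(P[...,1]>.1)&(P[...,1]<.4);print(P[m].mean(0))
go(.5115,.243,.22,91.8)
```

```text
[0.59785682 0.24314804 0.0911759 ]
row [-0.0008, -0.0003, -0.2077, 0.0002, 0.0, -0.0002] tcp [0.5118 0.2434 0.1161] turn 0.1 F [2.  0.2 7.7] t 12.975
```

View pics/t3.png

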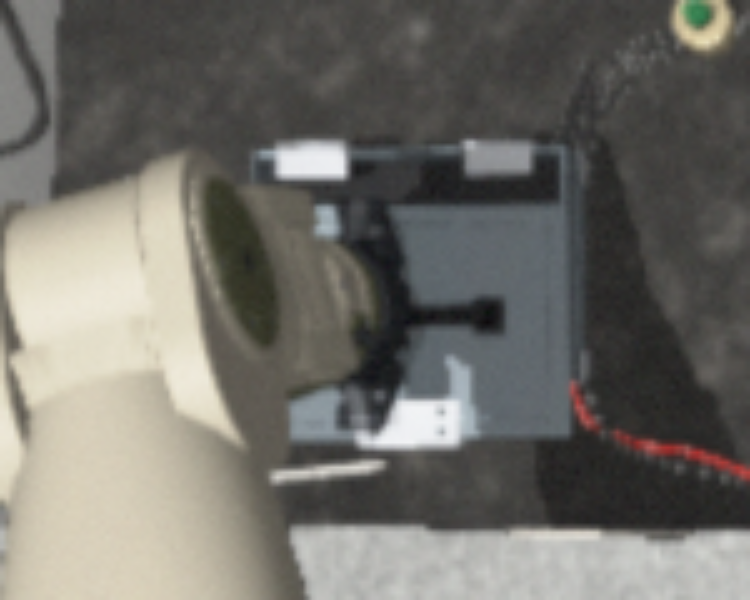

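The lid has slid about 32 mm: its rear edge (row 205) is clear of the clips (rows 140-175). Now lift it.

Request:
carry_out:
  increments:
    - [[0, 0, -0.008, 0, 0, 0], [0, 0, -0.03, 0, 0, 0], [0, 0, -0.07, 0, 0, 0], [0, 0, -0.12, 0, 0, 0], [0, 0, -0.18, 0, 0, 0]]
  squeeze: 90

```text
clock: 13.6
tcp_pos: [0.5104, 0.243, 0.2055]
orientation: [-0.0, 0.696, 0.718, -0.001]
wrist_force: [-1.6, 0.3, -5.1]
finger_gap: 0.0101
grip_force: 87.9
```

Request:
carry_out:
  increments:
    - [[0, 0, -0.09, 0, 0, 0], [0, 0, -0.09, 0, 0, 0], [0, 0, -0.09, 0, 0, 0]]

```text
clock: 13.98
tcp_pos: [0.511, 0.2432, 0.2496]
orientation: [-0.0, 0.696, 0.718, -0.001]
wrist_force: [0.2, -0.1, -4.9]
finger_gap: 0.0102
grip_force: 88.1
```

Run:
```python
from h import *
go(.5,-.05,.25,85);go(.486,-.351,.25,81.9)
```

```text
row [-0.5854, -0.0395, -0.0003, -0.0001, 0.0001, 0.0186] tcp [0.511  0.2432 0.2496] turn 6.7 F [ 0.2 -0.1 -4.9] t 13.975
row [-1.1863, -0.0855, 0.0001, -0.0001, 0.0001, 0.0273] tcp [0.511  0.2432 0.2496] turn 9.8 F [ 0.2 -0.1 -4.9] t 13.975
```

Request:
carry_out:
  increments:
    - [[-0.06, -0.004, 0, 0, 0, 0.002], [-0.15, -0.01, 0, 0, 0, 0.005], [-0.25, -0.017, 0, 0, 0, 0.008], [-0.35, -0.024, 0, 0, 0, 0.011], [-0.45, -0.031, 0, 0, 0, 0.014]]

```text
clock: 14.6
tcp_pos: [0.5014, 0.0168, 0.2485]
orientation: [-0.001, 0.727, 0.686, -0.001]
wrist_force: [1.3, -0.1, -3.4]
finger_gap: 0.0103
grip_force: 88.1
```

Run:
```python
from h import *
go(.486,-.351,.25,81.9)
```

```text
row [-0.7361, 0.0122, -0.0033, -0.0005, -0.0, 0.0132] tcp [0.5014 0.0168 0.2485] turn 4.8 F [ 1.3 -0.1 -3.4] t 14.6
```

Request:
carry_out:
  increments:
    - [[-0.12, 0.002, -0.003, 0, 0, 0.002], [-0.24, 0.004, -0.003, 0, 0, 0.004], [-0.36, 0.006, -0.003, 0, 0, 0.006], [-0.48, 0.008, -0.003, 0, 0, 0.009], [-0.58, 0.01, -0.003, 0, 0, 0.011]]

```text
clock: 15.22
tcp_pos: [0.4897, -0.2733, 0.2498]
orientation: [-0.002, 0.751, 0.66, 0.0]
wrist_force: [0.5, 0.9, -3.8]
finger_gap: 0.01
grip_force: 88.1
```

Request:
carry_out:
  increments:
    - [[-0.07, 0.001, 0, 0, 0, 0.002], [-0.11, 0.001, 0, 0, 0, 0.002], [-0.11, 0.001, 0, 0, 0, 0.002], [-0.11, 0.001, 0, 0, 0, 0.002]]

```text
clock: 15.72
tcp_pos: [0.4845, -0.325, 0.2516]
orientation: [-0.001, 0.754, 0.656, 0.001]
wrist_force: [-0.3, -0.2, -4.0]
finger_gap: 0.0102
grip_force: 88.2
```

Run:
```python
import h
from h import *
h.env_s=env.get_state();c=env.read_camera('wrist');P=cloud(c)
X,Y,Z=P[...,0],P[...,1],P[...,2];hsv=cv2.cvtColor(c['frame'],cv2.COLOR_BGR2HSV)
cv2.imwrite('pics/w4.png',c['frame'])
q=P[(abs(Z-.22)<.012)];print(len(q),cv2.minAreaRect((q[:,:2]*1000).astype(np.float32)),'plate z',np.median(q[:,2]))
red=(((hsv[...,0]<12)|(hsv[...,0]>168))&(hsv[...,1]>110))&(abs(Z-.048)<.006);q=P[red];print(len(q),cv2.minAreaRect((q[:,:2]*1000).astype(np.float32)))
c=env.read_camera('top');P=cloud(c);hsv=cv2.cvtColor(c['frame'],cv2.COLOR_BGR2HSV)
red=(((hsv[...,0]<12)|(hsv[...,0]>168))&(hsv[...,1]>110))&(abs(P[...,2]-.048)<.006);q=P[red&(P[...,1]<-.2)];print('top',len(q),q.min(0),q.max(0))
q=P[(abs(P[...,2]-.22)<.01)&(P[...,1]<-.2)&(P[...,0]<.6)];print(len(q),cv2.minAreaRect((q[:,:2]*1000).astype(np.float32)),np.median(q[:,2]))
go(.486,-.351,.25,81.9)
```

```text
84906 ((525.7877197265625, -322.76422119140625), (175.84414672851562, 233.0613555908203), 78.7038345336914) plate z 0.22142854476015028
0 ((0.0, 0.0), (0.0, 0.0), 0.0)
top 193 [ 0.46050156 -0.57569864  0.04210865] [ 1.10015065 -0.22430011  0.05341241]
1860 ((504.76251220703125, -428.984375), (156.82742309570312, 428.69659423828125), 6.988598346710205) 0.22041249992540687
row [-0.0513, 0.0094, 0.0045, 0.0002, -0.0001, 0.0005] tcp [ 0.4849 -0.325   0.2523] turn 0.2 F [-0.5  1.6 -3.9] t 15.825
```

View pics/w4.png

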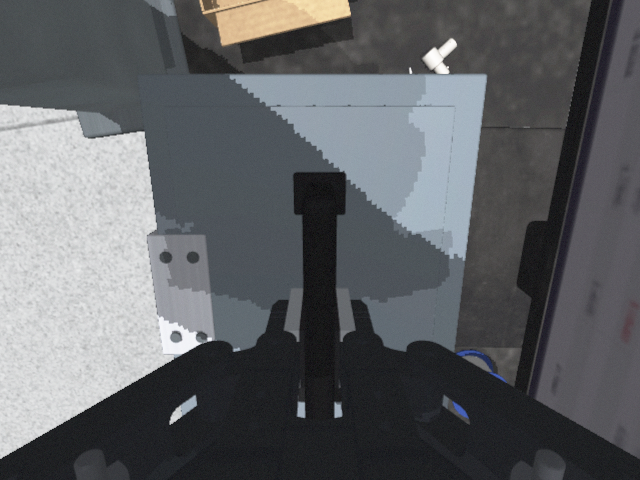

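The lid hangs level, with its strap plate at about (180,290) towards the robot and the handle at (320,300). The monitor is clear on the right.

Run:
```python
import h
from h import *
h.env_s=env.get_state();c=env.read_camera('wrist');P=cloud(c)
q=P[90:170:4,180:450:4].reshape(-1,3);q=q[abs(q[:,2]-.221)<.012];A=np.c_[q[:,:2],np.ones(len(q))];print('slope deg',np.degrees(np.linalg.lstsq(A,q[:,2],rcond=None)[0][:2]))
go(.488,-.3505,.25,81.9);go(.488,-.3505,.1,81.9)
```

```text
slope deg [-0.18514008 -2.155317  ]
row [-0.0496, 0.013, 0.0049, 0.0002, -0.0001, 0.0005] tcp [ 0.485  -0.3251  0.2524] turn 0.2 F [-0.4  0.3 -3.6] t 15.875
row [-0.0497, 0.0126, 0.3049, 0.0002, -0.0001, 0.0005] tcp [ 0.485  -0.3251  0.2524] turn 0.2 F [-0.4  0.3 -3.6] t 15.875
```

Run:
```python
from h import *
P=np.load('/tmp/w1.npy');q=P[275:320:2,230:420:2].reshape(-1,3);q=q[abs(q[:,2]-.085)<.006];A=np.c_[q[:,:2],np.ones(len(q))];print(len(q),np.degrees(np.linalg.lstsq(A,q[:,2],rcond=None)[0][:2]))
```

```text
2166 [0.33557779 0.02675831]
```

Request:
carry_out:
  increments:
    - [[-0.02, 0.006, 0.04, 0, 0, 0], [-0.05, 0.0128, 0.11, 0, 0, 0], [-0.05, 0.0128, 0.19, 0, 0, 0], [-0.05, 0.0128, 0.25, 0, 0, 0], [-0.05, 0.0128, 0.28, 0, 0, 0]]

```text
clock: 16.5
tcp_pos: [0.4873, -0.3505, 0.1107]
orientation: [-0.001, 0.754, 0.656, 0.0]
wrist_force: [-1.2, 0.2, -3.9]
finger_gap: 0.0102
grip_force: 88.1
```

Request:
carry_out:
  increments:
    - [[0, 0, 0.01, 0, 0, 0], [0, 0, 0.01, 0, 0, 0], [0, 0, 0.01, 0, 0, 0]]

```text
clock: 16.88
tcp_pos: [0.4886, -0.3527, 0.1088]
orientation: [0.002, 0.755, 0.656, 0.001]
wrist_force: [-0.6, -0.2, -3.7]
finger_gap: 0.0103
grip_force: 88.1
```

Run:
```python
import h
from h import *
h.env_s=env.get_state();c=env.read_camera('wrist');P=cloud(c)
Z=P[...,2];hsv=cv2.cvtColor(c['frame'],cv2.COLOR_BGR2HSV)
red=(((hsv[...,0]<12)|(hsv[...,0]>168))&(hsv[...,1]>110))&(abs(Z-.048)<.008);q=P[red]
if len(q): print(len(q),np.median(q,0),'end strip',cv2.minAreaRect((q[:,:2]*1000).astype(np.float32)))
cv2.imwrite('pics/w5.png',c['frame'])
go(.488,-.3505,.084,81.9)
```

```text
11134 [ 0.50266135 -0.24262638  0.04903228] end strip ((502.2564392089844, -242.54736328125), (25.28250503540039, 85.76032257080078), 81.92875671386719)
row [0.0042, -0.0018, 0.0495, 0.0006, 0.0002, 0.0003] tcp [ 0.4885 -0.3527  0.1087] turn 0.2 F [ 0.1  0.2 -4.5] t 16.925
```

View pics/w5.png

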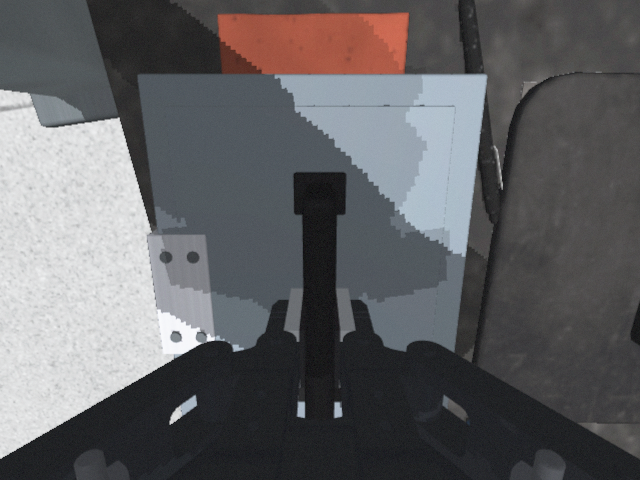

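The lid (columns 140-485) sits centred over the foam (columns 220-408), and the foam's yaw and centre match the earlier measurement. The lid hangs about 2° low on its left end, so I'll level it and then lower it.

Request:
carry_out:
  increments:
    - [[0.003, -0.001, 0.015, 0, 0.0056, 0], [0.003, -0.001, 0.015, 0, 0.0056, 0], [0.003, -0.001, 0.015, 0, 0.0056, 0]]

```text
clock: 17.3
tcp_pos: [0.4874, -0.3507, 0.0996]
orientation: [-0.011, 0.755, 0.656, 0.014]
wrist_force: [-0.2, 1.5, -4.5]
finger_gap: 0.01
grip_force: 88.1
```

Run:
```python
import h
from h import *
h.env_s=env.get_state();c=env.read_camera('wrist');P=cloud(c)
q=P[90:170:4,180:450:4].reshape(-1,3);q=q[abs(q[:,2]-np.median(q[:,2]))<.006];A=np.c_[q[:,:2],np.ones(len(q))];k=np.linalg.lstsq(A,q[:,2],rcond=None)[0];print('slope deg',np.degrees(k[:2]),'plate top z at tcp',k@[.488,-.351,1],'at left end',k@[.5,-.256,1])
go(.488,-.351,.084,81.9)
```

```text
slope deg [0.18657344 0.02726075] plate top z at tcp 0.07179827014219539 at left end 0.07188254603510928
row [-0.0016, 0.0011, 0.0315, 0.0002, -0.0056, 0.0002] tcp [ 0.4875 -0.3507  0.0998] turn 2.0 F [-0.6  0.2 -3.8] t 17.35
```

Request:
carry_out:
  increments:
    - [[-0.0005, 0.001, 0.01, 0, 0, 0], [-0.0005, 0.001, 0.02, 0, 0, 0], [-0.0005, 0.001, 0.028, 0, 0, 0], [-0.0005, 0.001, 0.03, 0, 0, 0], [-0.0005, 0.001, 0.031, 0, 0, 0]]

```text
clock: 17.98
tcp_pos: [0.4883, -0.3502, 0.085]
orientation: [-0.011, 0.755, 0.656, 0.014]
wrist_force: [0.2, 3.7, 2.8]
finger_gap: 0.0104
grip_force: 89.2
```

Request:
carry_out:
  increments:
    - [[0, 0, 0.002, 0, 0, 0], [0, 0, 0.003, 0, 0, 0], [0, 0, 0.004, 0, 0, 0], [0, 0, 0.004, 0, 0, 0]]

```text
clock: 18.48
tcp_pos: [0.4885, -0.3502, 0.0842]
orientation: [-0.01, 0.755, 0.656, 0.014]
wrist_force: [-2.1, 5.9, 11.7]
finger_gap: 0.0103
grip_force: 90.3
```

Request:
carry_out:
  increments:
    - [[0, 0, -0.002, 0, 0, 0], [0, 0, -0.003, 0, 0, 0], [0, 0, -0.003, 0, 0, 0]]
  squeeze: 25

```text
clock: 18.85
tcp_pos: [0.4885, -0.3502, 0.0843]
orientation: [-0.011, 0.755, 0.656, 0.014]
wrist_force: [-0.1, 4.9, 5.9]
finger_gap: 0.0102
grip_force: 89.5
```

Request:
carry_out:
  increments:
    - [[0, 0, 0, 0, 0, 0], [0, 0, 0, 0, 0, 0], [0, 0, 0, 0, 0, 0], [0, 0, 0, 0, 0, 0]]
  jaw: 0.4

```text
clock: 19.35
tcp_pos: [0.488, -0.3504, 0.0836]
orientation: [-0.011, 0.755, 0.656, 0.014]
wrist_force: [0.0, -0.1, -0.2]
finger_gap: 0.051
grip_force: 0.0
```

Request:
carry_out:
  increments:
    - [[0, 0, -0.04, 0, 0, 0], [0, 0, -0.12, 0, 0, 0], [0, 0, -0.22, 0, 0, 0], [0, 0, -0.3, 0, 0, 0], [0, 0, -0.32, 0, 0, 0]]

```text
clock: 19.98
tcp_pos: [0.4881, -0.357, 0.2471]
orientation: [-0.008, 0.755, 0.656, 0.014]
wrist_force: [-0.6, 0.3, -0.3]
finger_gap: 0.0515
grip_force: 0.0
```

Run:
```python
import h
from h import *
h.env_s=env.get_state();c=env.read_camera('wrist');P=cloud(c);cv2.imwrite('pics/w6.png',c['frame'])
X,Y,Z=P[...,0],P[...,1],P[...,2];hsv=cv2.cvtColor(c['frame'],cv2.COLOR_BGR2HSV)
m=(abs(Z-.088)<.006)&(abs(X-.487)<.03)&(abs(Y+.351)<.1);print('handle',m.sum(),cv2.minAreaRect((P[m][:,:2]*1000).astype(np.float32)),np.median(Z[m]))
red=(((hsv[...,0]<12)|(hsv[...,0]>168))&(hsv[...,1]>110))&(abs(Z-.048)<.008)&(Y<-.15);q=P[red];print(cv2.minAreaRect((q[:,:2]*1000).astype(np.float32)))
m=(abs(Z-.053)<.006)&(abs(X-.485)<.1)&(abs(Y+.351)<.11)&~red;q=P[m];A=np.c_[q[:,:2],np.ones(len(q))];print('plate',cv2.minAreaRect((q[:,:2]*1000).astype(np.float32)),np.degrees(np.linalg.lstsq(A,q[:,2],rcond=None)[0][:2]))
print(env.get_state()['clock'])
```

```text
handle 1908 ((489.5610046386719, -350.5887451171875), (105.00148010253906, 11.914916038513184), 82.2542953491211) 0.08857000059840693
((486.7606201171875, -352.0212097167969), (245.36610412597656, 85.2659683227539), 81.9044418334961)
plate ((484.6014404296875, -349.4437255859375), (211.59915161132812, 142.0994873046875), 81.76481628417969) [-0.26099603 -0.07201246]
20.025
```

View pics/w6.png

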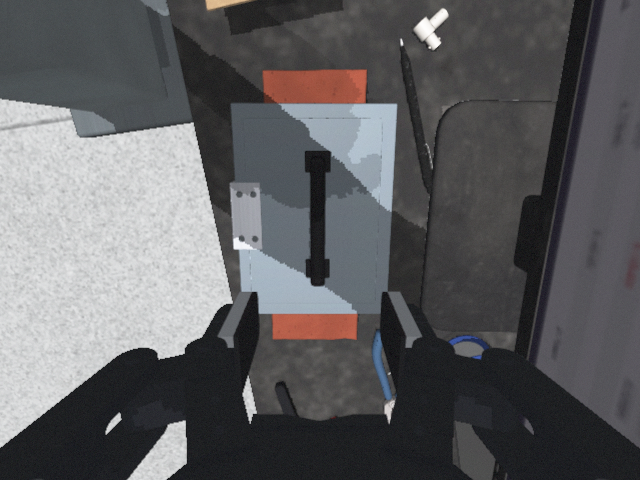

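The lid lies level and square on the foam, with the handle up at (318,218) and red showing evenly at both ends. The plate centre is within about 1.5 mm of the foam centre and the yaw is within 0.4°. The gripper is clear.

```bash
python3 -c "
from workcell import env
print(env.hand_in())"
```

```text
the job is handed in; nothing more can be done
None
```

The job is handed in: the pin lies in the cardboard tray, and the lid sits level and square across the middle of the red foam block, handle up. It took about 20 s of the 58 s, and the arm stayed clear of the multimeter, flux bottle, screwdriver and cutters. I don't have the judge's verdict, because `hand_in()` returned none.

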